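# Set a bottle-top dispenser to recirculate and hold its piston drawn to the volume stop

## Task

Ready the bottle-top dispenser for a priming stroke: first turn the red valve lever on its spout across the spout as far as it goes (recirculate), and only then take the piston by its blue knob and draw it straight up out of the barrel until its grey flange comes up under the orange volume stop. Work gently so that the rod does not bind and the bottle stays standing where it is, and leave the other things where they are. Finish while still holding the piston by the knob up at the stop, flange touching it or just short of it; do not let go, or the piston sinks back.

Things in the scene. Friction and masses are not known exactly. Their poses are not given: they have to be found in the camera images.
- dispenser: Dispenser, loose, 1.4 kg (lifts at about 14 N, shifts if dragged): amber bottle 104x104x62, on it an upright clear barrel (33 outside, bore 21.5, floor 104 and mouth 168 above worktop). Origin: centre of bottle's underside, on barrel axis; z up; -x points along the spout, 127 long at height 98, with a nozzle down at its end. Scale rail 16 wide, 39 behind the axis (+x), its top at height 221.
- valve (a joint): Angle (rad) of the red valve lever about its upright axis: 0 = along the spout (dispense), growing anticlockwise seen from above to its end stop at 1.4 = across the spout (recirculate). Starts between 0 and 0.3, stays where left (light friction, 0.04 N m).
- valve_grip (a point): Middle of the lever's grip, on its turning axis, 138 mm above the worktop, 95 mm out from the barrel axis along the spout. The grip is an upright red bar 44 mm long, 10 thick, 21 tall (124 to 145 above the worktop) on a hub of 18 mm diameter, over a grey housing of 25 mm diameter with its top at 114. x along the bar, y across it, z up.
- piston: Loose piston, 0.18 kg, 152 mm tall: white rod 20 mm diameter, 62 long, in the bore (1.5 mm play); grey flange 42 diameter, 4 thick, resting on the barrel mouth; steel stem 12 diameter, 58 long; blue knob on top. Origin: centre of the rod's foot, 106 mm above the worktop at first; z up. Round, may turn. Drops back when let go.
- flange_top (a point): Centre of the top face of the piston's grey flange, 66 mm above the piston's origin (172 mm above the worktop at the start).
- knob (a point): Centre of the piston's blue knob (28 mm diameter, 28 mm tall, centre 139 mm above the piston's origin, 245 mm above the worktop at the start).
- volume_stop (a joint): Height (m) of the underside of the orange stop above the top of the resting flange, that is the stroke to draw; set between 0.020 and 0.036 and clamped firmly. The stop is a fork 6 mm thick reaching forward from the rail, a tine 6 mm wide on either side of the stem (18 mm between tines), between flange and knob.
- stop_face (a point): Point on the barrel axis at the level of the underside of the orange fork, where the flange top meets it.
- tube_rack: Bystander: white tube rack 181 x 136 x 34 mm with five capped blood tubes standing in it (up to 81 mm tall). Origin: centre of the underside.
- white_vial_a: Bystander: white capped vial, 36 mm diameter, 90 mm tall. Origin: centre of the underside.
- white_vial_b: Bystander: another white capped vial, 36 mm diameter, 90 mm tall. Origin: centre of the underside.
- blue_cap_vial: Bystander: pale vial with a blue cap, 33 mm diameter, 104 mm tall. Origin: centre of the underside.
- amber_bottle: Bystander: small brown reagent bottle with a black cap, 33 mm diameter, 92 mm tall. Origin: centre of the underside.
- log_book: Bystander: tan notebook 210 x 152 x 13 mm lying flat, a pen lying on it. Origin: centre of the underside.
Things that resemble listed ones, but are neither listed nor needed, are in the scene too. What is shaped like the piston but green or purple is not meant.

How it is judged (in metres and radians):
On the way, in this order (a step that is already met when the one before it is completed fails the run):
1. the valve lever is turned across the spout, at most 0.15 rad short of its end (value of joint valve above 1.25 rad), for 0.2 s.
2. the piston is drawn up until its flange is at the volume stop (at most 3.5 mm short), gripped by the fingers (z of flange_top in the frame of stop_face between -0.0035 and 0.0015 m and contact force between the fingers and piston above 1 N), for 0.3 s.
At the end, for the whole second after the job is handed in: Lever above 1.25 rad; piston gripped at its knob (within 35 mm), at rest, flange top at most 3.5 mm below the stop, within 4 mm of the barrel axis and 0.07 rad of parallel; bottle standing within 25 mm of its start, not lifted 1.5 mm nor tilted 0.03 rad (all of step 2 and value of joint valve above 1.25 rad and distance between the grasp point and knob below 0.035 m and linear speed of piston below 0.02 m/s and angle between the z axis of piston and the z axis of dispenser, either way round below 0.07 rad and horizontal distance between flange_top and stop_face below 0.004 m and height (world z) of dispenser below 0.0015 m and angle between dispenser's own z axis and vertical below 0.03 rad and distance of dispenser from where it was at the start of the episode below 0.025 m); the arm keeps its last pose, push and grip.
It fails at once if the piston is drawn (over 8 mm) while the valve is not across the spout (not (value of joint valve above 1.25 rad) and z of flange_top in the frame of dispenser above 0.18 m).
It fails at once if the rod binds in the bore or rams the stop: over 25 N between piston and dispenser (contact force between piston and dispenser above 25 N).
It fails at once if the bottle is dragged over 25 mm, lifted over 5 mm or tilted over 0.12 rad (distance of dispenser from where it was at the start of the episode above 0.025 m or height (world z) of dispenser above 0.005 m or angle between dispenser's own z axis and vertical above 0.12 rad).
It fails at once if a bystander is moved over 20 mm (distance of any of tube_rack, white_vial_a, white_vial_b, blue_cap_vial, amber_bottle, log_book from where it was at the start of the episode above 0.02 m).
It also fails if it takes over 48 s, if anything falls off the work surface, if the arm or the gripper's body presses on something with over 40 N, if the wrist force passes 120 N, or if a joint passes its speed limit or range.

## Robot

A 7-joint arm with a two-finger parallel gripper is mounted at the origin on a cart in front of the work surface, level with it; the furniture and walls round the work are solid. World frame = base frame: x ahead of the robot, y to its left, z up, the work surface at z = 0. Lengths are in mm, angles in rad, forces in N, time in s.
With the tool pointing down it reaches from about 350 to 900 mm from the base axis. Payload 19.9 kg.
Tool frame: the origin (TCP) lies midway between the tips of the shut fingers; the grasp point (between the pads) lies 19 mm behind it; z points along the fingers, x is the direction in which the jaws open and shut, and the axes are right-handed (so a half turn about z gives the same grasp; the last joint's range is limited). The gripper opens to 85 mm and grips with 20 to 120 N. Pads are 22 mm wide; open, the fingers measure 114 mm over their backs; the gripper's body (76 mm by 85 mm) begins 54 mm behind the grasp point. The pads swing forward as they close: fully open they stand 13 mm farther back than shut.
Start: joints at [1.212, 0.417, -0.01, 1.614, 0.005, 1.111, -0.053], TCP at [195.293, -593.685, 231.26] pointing down, gripper open.
Joint ranges: [-2.81, 2.81], [-0.39, 2.02], [-1.27, 1.25], [0.06, 2.57], [-1.19, 4.33], [0.19, 2], [-2.82, 2.82]. Speed limits (rad/s): [1.89, 1.89, 2.39, 2.39, 3.01, 3.01, 3.01].

## Interface

Orientations are given as a 3x3 rotation matrix whose columns are the frame's x, y, z axes.
In Python, from workcell import robot gives the robot as it stands. The module is installed in compiled form; this text tells all that it offers.
- The arm moves only by the tool play_rows, never from a script. Its argument "deltas" is one flat list of numbers, 7 for each row, row after row: the shift along the tool's x, y, z each as a share of 100 mm, from -1 to 1, then the turn, a rotation vector about the tool's x, y, z each as a share of 2 pi rad, from -1 to 1, then the opening, from -1 (shut) to 1 (fully open). In form: [x, y, z, ax, ay, az, gripper, x, y, z, ax, ay, az, gripper, ...]. A call has 1 to 10 rows; each row is the pose to reach, as a shift and turn from the pose measured when the call began, along the tool's axes at that moment, turning the shorter way round; what a row does not reach only later rows make up. A row lasts 1/8 s, in which the tool goes at most 62.5 mm and 10.7 degrees, less where a joint would pass 70% of its speed; a pose out of reach is approached as far as the arm can. A call with a number of a shift or a turn outside -1 to 1 is refused whole. A call with a gripper value outside its range is refused whole. The fingers move at their own pace and stop on an object; the grip force is fixed at half the most. Time passes only in rows, so rows that repeat a pose let the fingers close. It gives the time, the measured TCP pose, the force and the opening at its end, in the units of the state.
- robot.observe(): the state, without advancing time (a new reading comes with each control period).
- robot.get_image(name): name is "side" or "top" or "wrist"; returns the picture (400x640x3 uint8, red, green, blue); there is no depth.
- robot.calibration(name): a dict with "fx", "fy", "cx", "cy" (pixels), "pose" (4x4, takes a point from camera to world coordinates). Camera axes: x right, y down, z forward; pixel columns grow to the right and rows downward; lengths in mm; the calibration is good to about 2 mm. The wrist camera is an equidistant fisheye: a pixel r from the principal point sees the ray r / f radians off the axis. A picture is of the moment at which its call begins: read the wrist's pose just before it. calibration takes no time and is no camera call; for the wrist camera it gives the pose at the moment of the call.
- robot.sign_off(): hands the job in, once; it reports no verdict.
The state is a dict: "time": time; "joints": joint angles; "qd": joint speeds; "joint_efforts": joint torques, N m; "eef_pos": TCP position; "ee_rot": TCP orientation; "ft_force": force on the tool from outside, world axes, zero at the start; "torque": the same for the moment, N m; "opening": opening from 0.0 (shut) to 1.0 (fully open).
Only numpy, scipy, OpenCV 4.12 (cv2) and the standard library are available. Lean on these libraries where they do the work, as an engineer would, in place of code of your own. Each camera call takes 0.05 s, during which the arm holds its last target.

## Working session

There is one attempt and no reset: what is moved stays moved. The work goes in short steps, Python scripts to look and compute and a tool call to move; the robot and the scene stay as the last step left them, time stands still between calls to the robot, and variables do not carry over. Pictures are saved under pics/ and viewed, and the job is handed in when it is done.

Besides the shell and the picture viewer there is one more tool, called after "Call:" as a command line: name --argument value ..., lists and objects as JSON in quotes. play_rows: Moves the arm, as the interface text tells. Shift numbers are shares of 100 mm and turn numbers shares of 2 pi rad, none past 1 either way. Its arguments: {"type":"object","properties":{"deltas":{"type":"array","items":{"type":"number","minimum":-1,"maximum":1}}},"required":["deltas"]}

```bash
mkdir -p pics
cat > h.py <<'E'
import numpy as np,cv2
from workcell import robot
def save(n,f,crop=None,s=1):
    im=robot.get_image(n)[:,:,::-1]
    cv2.imwrite('pics/full_'+f+'.png',im)
    if crop: im=im[crop[1]:crop[3],crop[0]:crop[2]]
    if s!=1: im=cv2.resize(im,None,fx=s,fy=s,interpolation=cv2.INTER_CUBIC)
    cv2.imwrite('pics/'+f+'.png',im)
def ray(n,u,v):
    c=robot.calibration(n);P=np.array(c['pose'])
    x=(u-c['cx'])/c['fx'];y=(v-c['cy'])/c['fy']
    d=np.array([x,y,1.])
    if n=='wrist':
        r=np.hypot(x,y);d=np.array([np.sin(r)*x/max(r,1e-9),np.sin(r)*y/max(r,1e-9),np.cos(r)])
    return P[:3,3],P[:3,:3]@d
def atz(n,u,v,z):
    o,d=ray(n,u,v);return o+d*(z-o[2])/d[2]
def proj(n,p):
    c=robot.calibration(n);P=np.array(c['pose']);q=P[:3,:3].T@(np.array(p)-P[:3,3])
    return c['cx']+c['fx']*q[0]/q[2],c['cy']+c['fy']*q[1]/q[2]
def tri(a,b):
    (o1,d1),(o2,d2)=a,b
    A=np.stack([d1,-d2],1);t=np.linalg.lstsq(A,o2-o1,rcond=None)[0]
    p,q=o1+d1*t[0],o2+d2*t[1];return (p+q)/2,np.linalg.norm(p-q)
E
python3 - <<'E'
from h import *
np.set_printoptions(precision=3,suppress=True)
for n in['side','top','wrist']:
    save(n,n+'0'); c=robot.calibration(n);print(n,c)
print(robot.observe())
E
```

```text
side {'fx': 477.23460802891896, 'fy': 477.23460802891896, 'cx': 324.7167800908413, 'cy': 198.07126606315248, 'pose': array([[   0.891,   -0.311,    0.33 ,  116.982],
       [  -0.454,   -0.597,    0.662, -924.641],
       [  -0.009,   -0.74 ,   -0.673, 1140.423],
       [   0.   ,    0.   ,    0.   ,    1.   ]])}
top {'fx': 443.5279587450475, 'fy': 443.5279587450475, 'cx': 318.0570023374886, 'cy': 190.48821523313615, 'pose': array([[  -0.01 ,   -0.992,    0.122,  431.963],
       [  -1.   ,    0.007,   -0.026,   43.241],
       [   0.025,   -0.122,   -0.992, 1471.652],
       [   0.   ,    0.   ,    0.   ,    1.   ]])}
wrist {'fx': 309.70691628693146, 'fy': 309.70691628693146, 'cx': 318.23917554238295, 'cy': 195.8253694028896, 'pose': array([[   0.312,   -0.911,   -0.269,  264.289],
       [  -0.95 ,   -0.3  ,   -0.088, -569.79 ],
       [  -0.001,    0.283,   -0.959,  373.662],
       [   0.   ,    0.   ,    0.   ,    1.   ]])}
{'time': 0.15, 'joints': array([ 1.212,  0.418, -0.01 ,  1.614,  0.005,  1.111, -0.053]), 'qd': array([ 0.001, -0.   , -0.002, -0.002,  0.001, -0.001, -0.   ]), 'joint_efforts': array([ -0.001, -86.475,   0.678, -43.506,   0.019,   0.006,   0.   ]), 'eef_pos': array([ 195.207, -593.454,  230.811]), 'ee_rot': array([[ 0.312, -0.95 , -0.   ],
       [-0.95 , -0.312,  0.001],
       [-0.001,  0.   , -1.   ]]), 'ft_force': array([1.054, 0.356, 0.472]), 'torque': array([ 0.021, -0.   , -0.032]), 'opening': 1.0045935566514337}
```

View pics/side0.png

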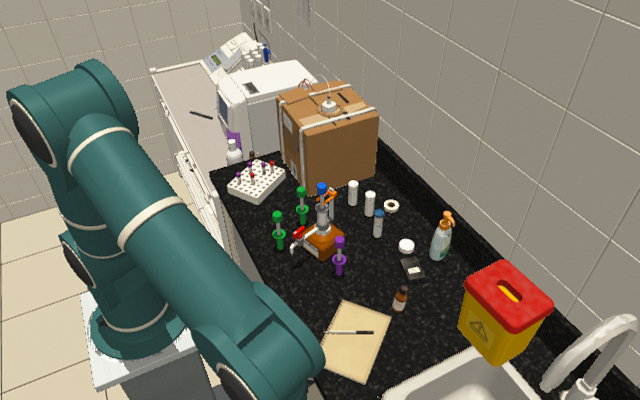

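View pics/top0.png

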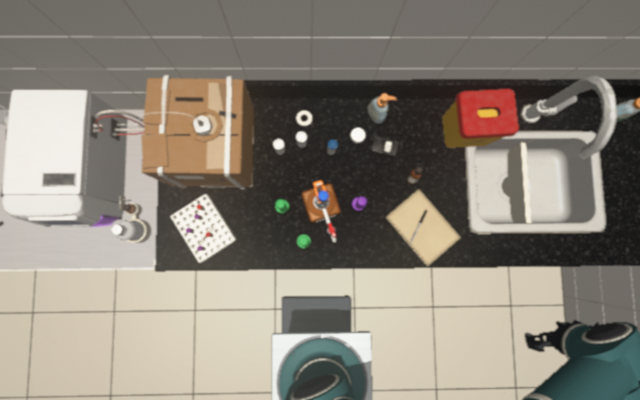

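View pics/wrist0.png

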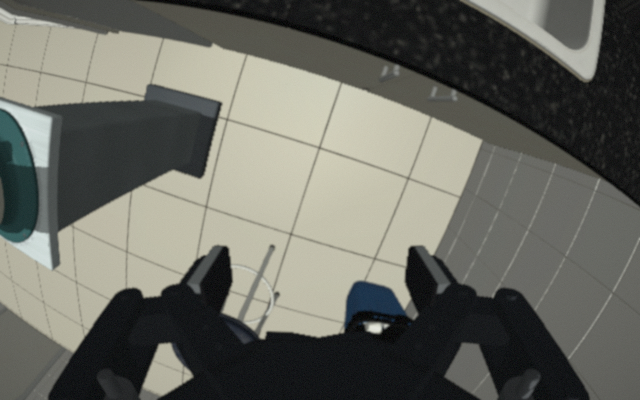

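Run:
```python
from h import *
a=cv2.imread('pics/full_top0.png');b=cv2.imread('pics/full_side0.png')
cv2.imwrite('pics/tc.png',cv2.resize(a[165:255,265:385],None,fx=6,fy=6,interpolation=cv2.INTER_CUBIC))
cv2.imwrite('pics/sc.png',cv2.resize(b[170:290,255:375],None,fx=5,fy=5,interpolation=cv2.INTER_CUBIC))
```

```text
(no output)
```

View pics/tc.png

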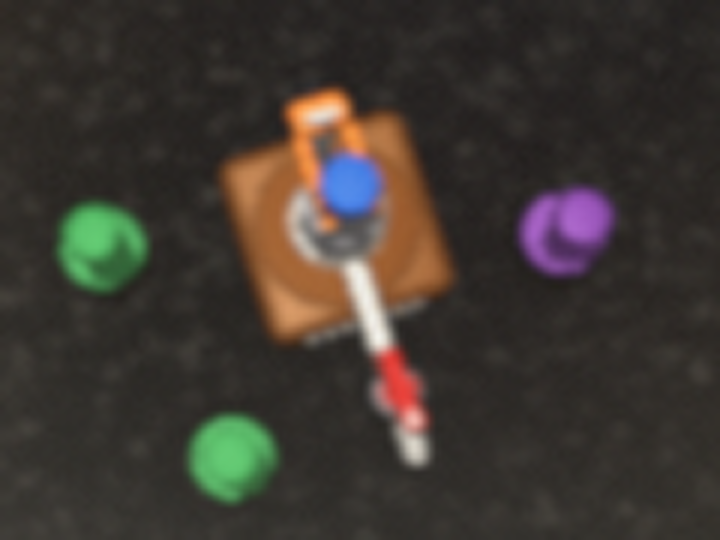

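View pics/sc.png

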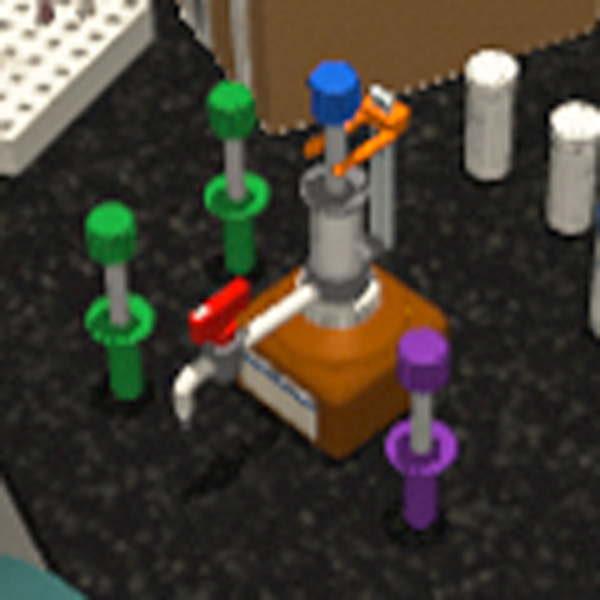

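Run:
```python
from h import *
np.set_printoptions(precision=1,suppress=True)
k=(265+352/6,165+184/6);v=(265+400/6,165+389/6)
print(atz('top',*k,252),atz('top',*v,143))
print(tri(ray('top',*k),ray('side',255+335/5,170+90/5)),tri(ray('top',*v),ray('side',255+220/5,170+309/5)))
for u,w,z in [(391,355,145),(413,425,145),(415,455,98),(342,240,168),(230,165,62),(402,115,62),(452,280,62),(283,340,62)]:
    print((u,w),atz('top',265+u/6,165+w/6,z))
print(atz('side',255+323/5,170+300/5,104))
for n,u,w in[('greenF',232,455),('greenB',98,235),('pur',585,218)]:
    print(n,atz('top',265+u/6,165+w/6,155))
```

```text
[567.3  -4.5 252. ] [476.5 -31.6 143. ]
(array([567.9,  -4.8, 247. ]), np.float64(0.07956578920179712)) (array([477.2, -32.2, 135.9]), np.float64(1.0531028572166325))
(391, 355) [493.3 -27.2 145. ]
(413, 425) [458.5 -37.7 145. ]
(415, 455) [444.1 -41.4  98. ]
(342, 240) [548.9  -2.6 168. ]
(230, 165) [599.  53.  62.]
(402, 115) [625.3 -39.2  62. ]
(452, 280) [536.7 -64.6  62. ]
(283, 340) [505.5  25.5  62. ]
[547.3 -25.7 104. ]
greenF [444.5  52.2 155. ]
greenB [553.5 117.9 155. ]
pur [ 560.2 -124.4  155. ]
```

Call:
play_rows --deltas '[-0.4, -0.4, -0.4, 0, 0, 0, 0, -0.8, -0.8, -0.8, 0, 0, 0, 0, -0.9, -0.9, -1, 0, 0, 0, 0, -0.9, -0.9, -1, 0, 0, 0, 0]'

```text
time: 0.65
eef_pos: [254.1, -479.2, 333.1]
ee_rot: [[0.315, -0.949, 0.002], [-0.949, -0.315, -0.002], [0.003, -0.001, -1.0]]
ft_force: [0.3, -0.5, -1.2]
opening: 0.501
```

Run:
```python
from h import *
a=cv2.imread('pics/full_top0.png')
cv2.imwrite('pics/tg.png',cv2.resize(a[300:400,500:640],None,fx=5,fy=5,interpolation=cv2.INTER_CUBIC))
```

```text
(no output)
```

View pics/tg.png

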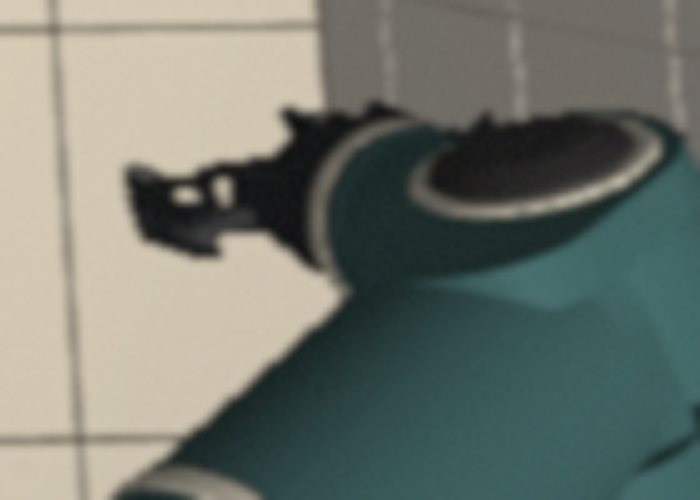

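Call:
play_rows --deltas '[-0.5, -0.5, 0, 0, 0, 0, 0, -0.9, -0.9, 0, 0, 0, 0, 0, -0.95, -0.95, 0, 0, 0, 0, 0]'

```text
time: 1.02
eef_pos: [315.7, -356.5, 332.4]
ee_rot: [[0.319, -0.948, 0.001], [-0.948, -0.319, -0.001], [0.002, -0.001, -1.0]]
ft_force: [-0.5, -1.1, 0.7]
opening: 0.497
```

Call:
play_rows --deltas '[-0.5, -0.5, 0, 0, 0, 0, 0, -0.9, -0.9, 0, 0, 0, 0, 0, -0.95, -0.95, 0, 0, 0, 0, 0, -0.95, -0.95, 0, 0, 0, 0, 0]'

```text
time: 1.52
eef_pos: [375.3, -236.7, 331.8]
ee_rot: [[0.319, -0.948, 0.001], [-0.948, -0.319, -0.001], [0.001, -0.0, -1.0]]
ft_force: [-0.3, -0.7, -0.3]
opening: 0.497
```

Run:
```python
from h import *
o=robot.observe();print(o['eef_pos'],o['ee_rot'].round(3),o['joints'].round(2))
d=np.array([477,-32,330])-o['eef_pos'];print(o['ee_rot'].T@d)
```

```text
[ 375.26842585 -236.68437894  331.82965721] [[ 0.319 -0.948  0.001]
 [-0.948 -0.319 -0.001]
 [ 0.001 -0.    -1.   ]] [ 0.79  0.   -0.3   1.9   0.    1.24 -0.75]
[-161.59742627 -161.65308448    1.70525851]
```

Call:
play_rows --deltas '[-0.4, -0.4, 0, 0, 0, 0, 0, -0.8, -0.8, 0, 0.015, 0, 0, 0, -0.9, -0.9, 0, 0.03, 0, 0, 0, -0.9, -0.9, 0, 0.042, 0, 0, 0, -0.9, -0.9, 0, 0.042, 0, 0, 0]'

```text
time: 2.15
eef_pos: [430.9, -125.0, 331.5]
ee_rot: [[0.315, -0.916, 0.248], [-0.949, -0.304, 0.081], [0.001, -0.261, -0.965]]
ft_force: [0.7, 0.0, 0.6]
opening: 0.497
```

Run:
```python
from h import *
o=robot.observe();print(o['eef_pos'],o['ee_rot'].round(3),o['joints'].round(2))
save('wrist','w1');save('side','s1',(230,150,390,300),5)
```

```text
[ 430.91359102 -124.96407481  331.4985712 ] [[ 0.315 -0.916  0.248]
 [-0.949 -0.304  0.081]
 [ 0.001 -0.261 -0.965]] [ 0.71 -0.11 -0.36  2.02 -0.24  1.03 -0.8 ]
```

View pics/w1.png

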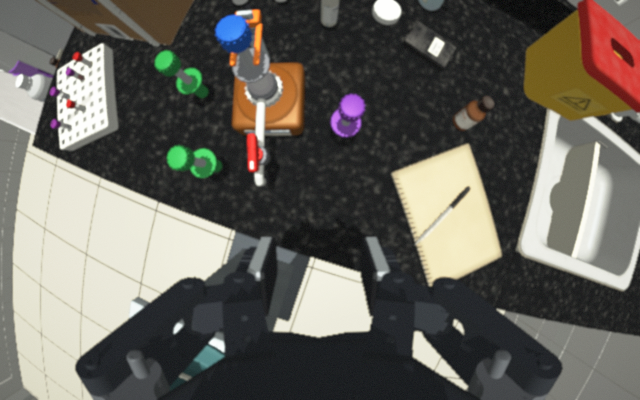

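View pics/s1.png

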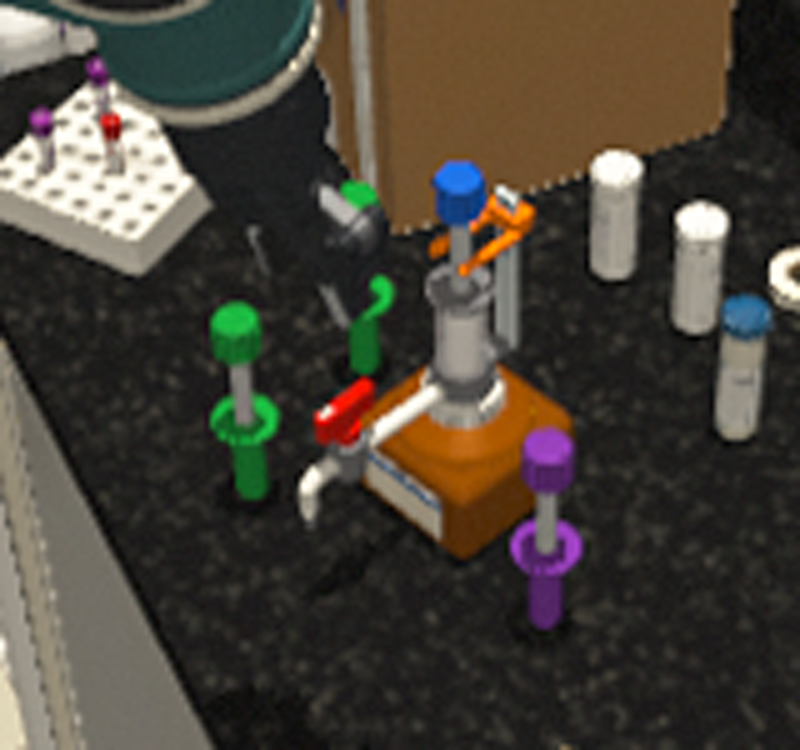

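Run:
```python
from h import *
a=cv2.imread('pics/full_w1.png')
cv2.imwrite('pics/w1c.png',cv2.resize(a[0:200,190:330],None,fx=4,fy=4,interpolation=cv2.INTER_CUBIC)[200:])
```

```text
(no output)
```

View pics/w1c.png

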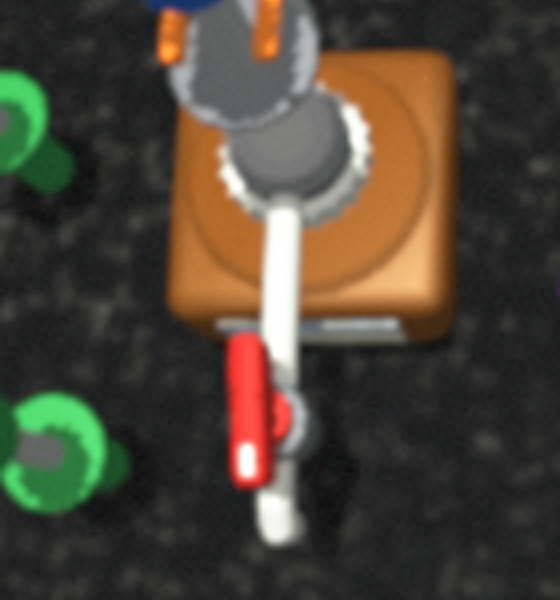

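Run:
```python
from h import *
np.set_printoptions(precision=1,suppress=True)
f=lambda u,v,z:atz('wrist',190+u/4,50+v/4,z)
A=f(246,338,145);B=f(250,482,145);C=f(285,215,105);D=f(280,380,105);E_=f(287,430,114)
print(A,B,(A+B)/2,np.degrees(np.arctan2(*(A-B)[1::-1])),np.linalg.norm(A-B));print(C,D,np.degrees(np.arctan2(*(C-D)[1::-1])),E_)
print(atz('wrist',234,32,250))
t=(A+B)/2;t[2]=128
o=robot.observe();R=o['ee_rot']
for z in(200,128):
    t[2]=z;print(R.T@(t-o['eef_pos']))
```

```text
[497.6 -21.4 145. ] [459.1 -36.1 145. ] [478.3 -28.8 145. ] 20.943862355840352 41.20527307527216
[543.4  -9.1 105. ] [492.1 -25.9 105. ] 18.128155277423968 [477.4 -35.1 114. ]
[569.   -0.7 250. ]
[-75.8 -37.6 146.4]
[-75.9 -18.9 216. ]
```

Call:
play_rows --deltas '[-0.4, -0.2, 0.4, 0, 0, 0, 0, -0.74, -0.37, 0.8, 0, 0, 0, 0, -0.74, -0.38, 1.0, 0, 0, 0, 0, -0.74, -0.38, 1.0, 0, 0, 0, 0]'

```text
time: 2.75
eef_pos: [467.7, -34.0, 243.9]
ee_rot: [[0.318, -0.916, 0.244], [-0.948, -0.307, 0.082], [-0.001, -0.257, -0.966]]
ft_force: [-0.6, 0.5, 0.7]
opening: 0.5
```

Run:
```python
from h import *
o=robot.observe();print(o['eef_pos'],o['ee_rot'].round(3),o['joints'].round(2))
save('wrist','w2')
a=cv2.imread('pics/full_w2.png')
cv2.imwrite('pics/w2c.png',cv2.resize(a[60:330,200:440],None,fx=2.2,fy=2.2,interpolation=cv2.INTER_CUBIC))
```

```text
[467.68077721 -33.95798935 243.87388963] [[ 0.318 -0.916  0.244]
 [-0.948 -0.307  0.082]
 [-0.001 -0.257 -0.966]] [ 0.6   0.01 -0.53  2.12 -0.14  0.78 -1.09]
```

View pics/w2.png

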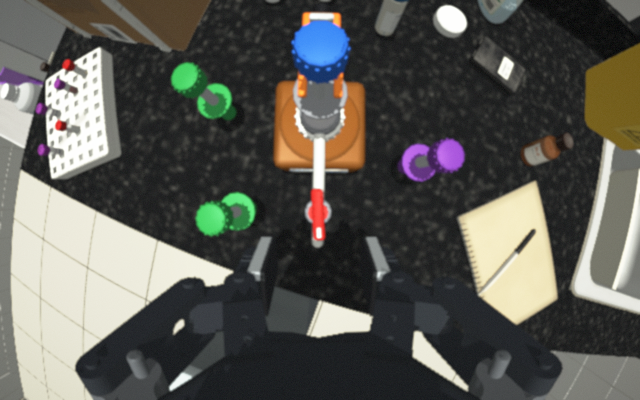

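View pics/w2c.png

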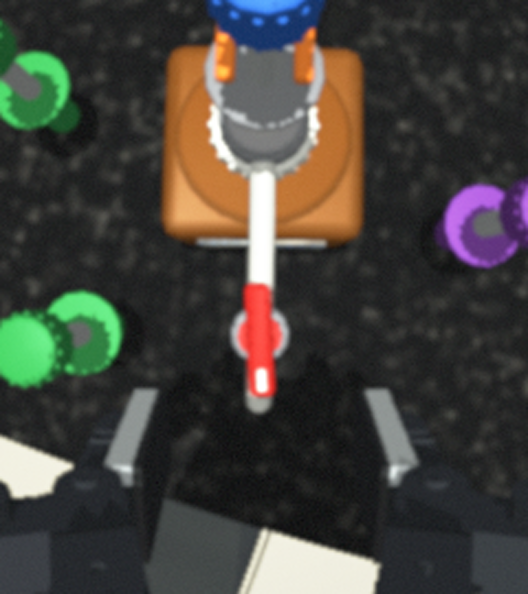

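Run:
```python
from h import *
np.set_printoptions(precision=1,suppress=True)
f=lambda u,v,z:atz('wrist',200+u/2.2,60+v/2.2,z)
A=f(257,288,145);B=f(262,392,145);C=f(260,175,105);D=f(260,280,105)
print(A,B,(A+B)/2,np.degrees(np.arctan2(*(A-B)[1::-1])),np.linalg.norm(A-B));print(C,D,np.degrees(np.arctan2(*(C-D)[1::-1])),f(259,333,114))
print('knob',atz('wrist',320.5,42,259))
o=robot.observe();R=o['ee_rot'];t=(A+B)/2
for z in(160,128):
    t[2]=z;print(R.T@(t-o['eef_pos']))
```

```text
[496.9 -22.5 145. ] [460.  -36.8 145. ] [478.5 -29.7 145. ] 21.186541590251515 39.577077106021676
[543.9  -8.1 105. ] [500.2 -22.6 105. ] 18.449773486545887 [478.8 -29.3 114. ]
knob [568.9  -0.9 259. ]
[-1.2 10.9 85. ]
[ -1.2  19.1 115.9]
```

Call:
play_rows --deltas '[-0.01, 0.1, 0.4, 0, 0, 0, 0, -0.01, 0.16, 0.8, 0, 0, 0, 0, -0.01, 0.17, 0.95, 0, 0, 0, 0, -0.01, 0.17, 0.95, 0, 0, 0, 0]'

```text
time: 3.3
eef_pos: [475.6, -31.2, 149.1]
ee_rot: [[0.316, -0.917, 0.245], [-0.949, -0.306, 0.082], [-0.0, -0.258, -0.966]]
ft_force: [-0.0, 0.1, 0.7]
opening: 0.506
```

Run:
```python
from h import *
o=robot.observe();R=o['ee_rot'];print(o['eef_pos'],R.T@(np.array([478.5,-29.5,128])-o['eef_pos']))
save('wrist','w3',(200,100,440,370),2.2)
save('side','s3',(230,150,390,300),4)
```

```text
[475.64526584 -31.22322357 149.07576969] [-0.72790696  2.2961935  21.2015264 ]
```

View pics/w3.png

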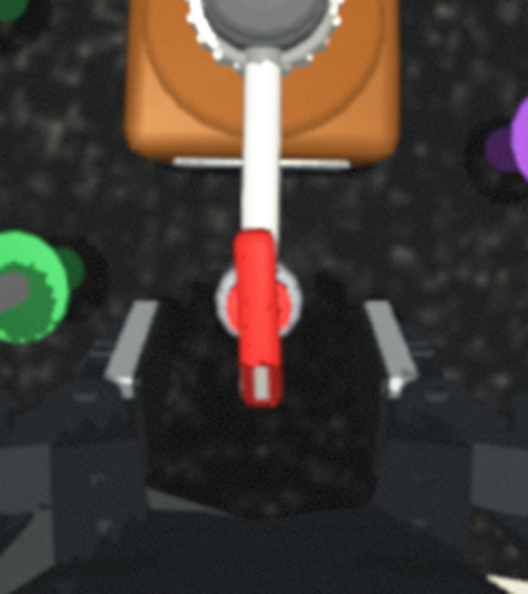

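View pics/s3.png

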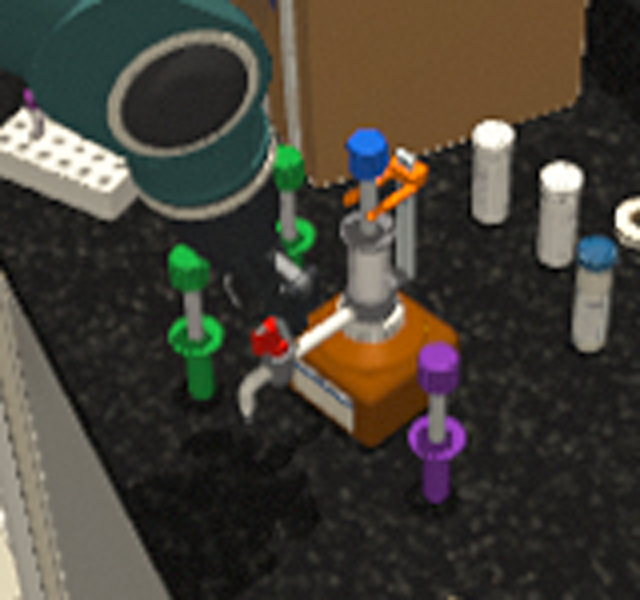

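Call:
play_rows --deltas '[-0.01, 0.02, 0.2, 0, 0, 0, 0, -0.01, 0.02, 0.2, 0, 0, 0, 0, -0.01, 0.02, 0.2, 0, 0, 0, -1, -0.01, 0.02, 0.2, 0, 0, 0, -1, -0.01, 0.02, 0.2, 0, 0, 0, -1, -0.01, 0.02, 0.2, 0, 0, 0, -1]'

```text
time: 4.15
eef_pos: [479.3, -29.4, 131.3]
ee_rot: [[0.316, -0.916, 0.248], [-0.949, -0.306, 0.081], [0.002, -0.261, -0.965]]
ft_force: [-5.2, 0.1, 13.2]
opening: 0.094
```

Run:
```python
from h import *
o=robot.observe();print(o)
save('wrist','w4',(200,100,440,370),2.2)
R=o['ee_rot'];zt=R.T@np.array([0,0,1.]);print(zt)
for a in(.3,.6,.9,1.1,1.25,1.32): print(a,(zt*a/2/np.pi).round(4))
```

```text
{'time': 4.15, 'joints': array([ 0.5248593 ,  0.22419315, -0.51121517,  2.21544051,  0.04090134,
        0.48156853, -1.24454954]), 'qd': array([-0.00124045, -0.0021548 , -0.00171244, -0.00036454, -0.00134938,
       -0.00149731, -0.00204443]), 'joint_efforts': array([ 4.04851721e-02, -4.68151367e+01, -3.28935519e+00, -3.18581057e+01,
        3.80493596e-02, -1.91023953e+00, -1.80326169e-02]), 'eef_pos': array([479.3338722 , -29.37006698, 131.34336075]), 'ee_rot': array([[ 0.31631544, -0.91564894,  0.24805556],
       [-0.9486517 , -0.30589409,  0.08055283],
       [ 0.00212061, -0.26079843, -0.96539095]]), 'ft_force': array([-5.24653566,  0.14689277, 13.16770265]), 'torque': array([0.24219105, 0.76209232, 0.18496985]), 'opening': 0.09381773999951962}
[ 0.00212061 -0.26079843 -0.96539095]
0.3 [ 0.0001 -0.0125 -0.0461]
0.6 [ 0.0002 -0.0249 -0.0922]
0.9 [ 0.0003 -0.0374 -0.1383]
1.1 [ 0.0004 -0.0457 -0.169 ]
1.25 [ 0.0004 -0.0519 -0.1921]
1.32 [ 0.0004 -0.0548 -0.2028]
```

View pics/w4.png

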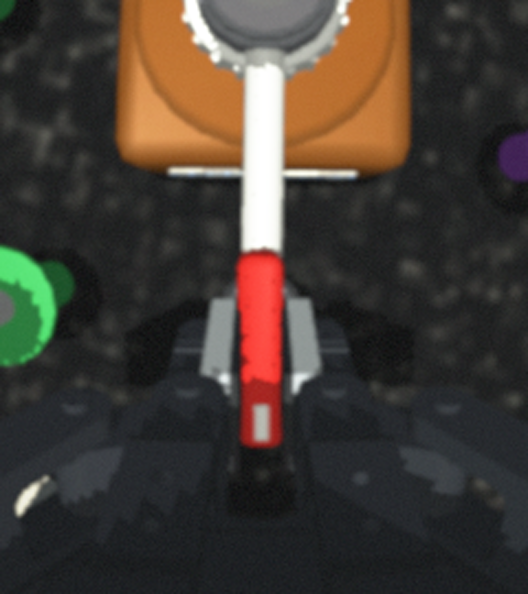

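Call:
play_rows --deltas '[0, 0, 0, 0, 0, 0, -0.4, 0, 0, -0.03, 0, 0, 0, -0.4, 0, 0, -0.03, 0, 0, 0, -1, 0, 0, -0.03, 0, 0, 0, -1, 0, 0, -0.03, 0, 0, 0, -1]'

```text
time: 4.82
eef_pos: [478.7, -29.6, 134.7]
ee_rot: [[0.316, -0.916, 0.248], [-0.949, -0.306, 0.08], [0.003, -0.261, -0.965]]
ft_force: [-7.0, 0.0, 15.2]
opening: 0.099
```

Call:
play_rows --deltas '[0, 0, -0.02, 0, 0, 0, -1, 0, 0, -0.02, 0, 0, 0, -1, 0, 0, -0.02, 0, 0, 0, -1]'

```text
time: 5.2
eef_pos: [477.7, -29.8, 136.3]
ee_rot: [[0.316, -0.916, 0.247], [-0.949, -0.306, 0.08], [0.002, -0.26, -0.966]]
ft_force: [-1.0, 0.4, -5.4]
opening: 0.094
```

Run:
```python
from h import *
o=robot.observe();print(o['ft_force'],o['torque'],o['eef_pos'])
save('side','s5',(230,150,390,300),5)
```

```text
[-0.98227649  0.42154001 -5.43593991] [-0.14071216  0.87170512  0.12969588] [477.7002494  -29.79696501 136.26074258]
```

View pics/s5.png

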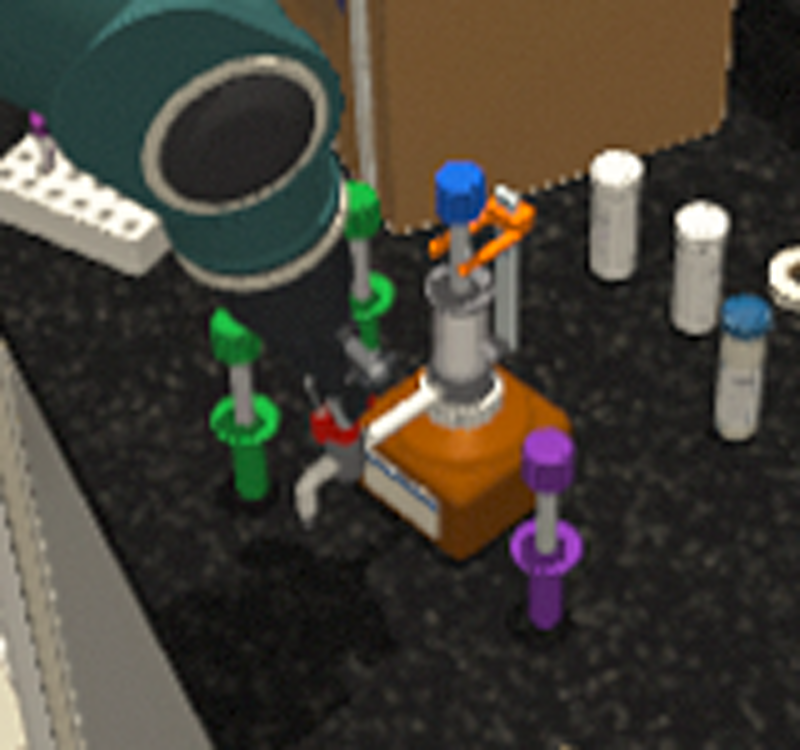

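Call:
play_rows --deltas '[0, 0, 0.004, 0, 0, 0, -1, 0, 0, 0.004, 0, -0.006, -0.023, -1, 0, 0, 0.004, 0, -0.0125, -0.046, -1, 0, 0, 0.004, 0, -0.019, -0.07, -1, 0, 0, 0.004, 0, -0.025, -0.092, -1, 0, 0, 0.004, 0, -0.025, -0.092, -1]'

```text
time: 6.0
eef_pos: [477.3, -30.3, 135.5]
ee_rot: [[0.797, -0.584, 0.155], [-0.604, -0.769, 0.207], [-0.001, -0.259, -0.966]]
ft_force: [-7.2, -2.7, 1.7]
opening: 0.097
```

Run:
```python
from h import *
o=robot.observe();print(o['ft_force'],o['torque'],o['eef_pos'],o['joints'].round(2))
R=o['ee_rot'];print('bar',np.degrees(np.arctan2(R[1,0],R[0,0]))+90);zt=R.T@np.array([0,0,1.]);print(zt)
save('side','s6',(230,150,390,300),5)
for a in(.2,.4,.6,.72): print(a,(zt*a/2/np.pi).round(4))
```

```text
[-7.20937044 -2.73644571  1.67127292] [-0.58409692  1.65799296  0.32906618] [477.33877487 -30.2789522  135.54317299] [ 0.76  0.31 -0.7   2.13 -0.04  0.63 -0.52]
bar 52.82703270310296
[-0.00117605 -0.25878048 -0.96593544]
0.2 [-0.     -0.0082 -0.0307]
0.4 [-0.0001 -0.0165 -0.0615]
0.6 [-0.0001 -0.0247 -0.0922]
0.72 [-1.000e-04 -2.970e-02 -1.107e-01]
```

View pics/s6.png

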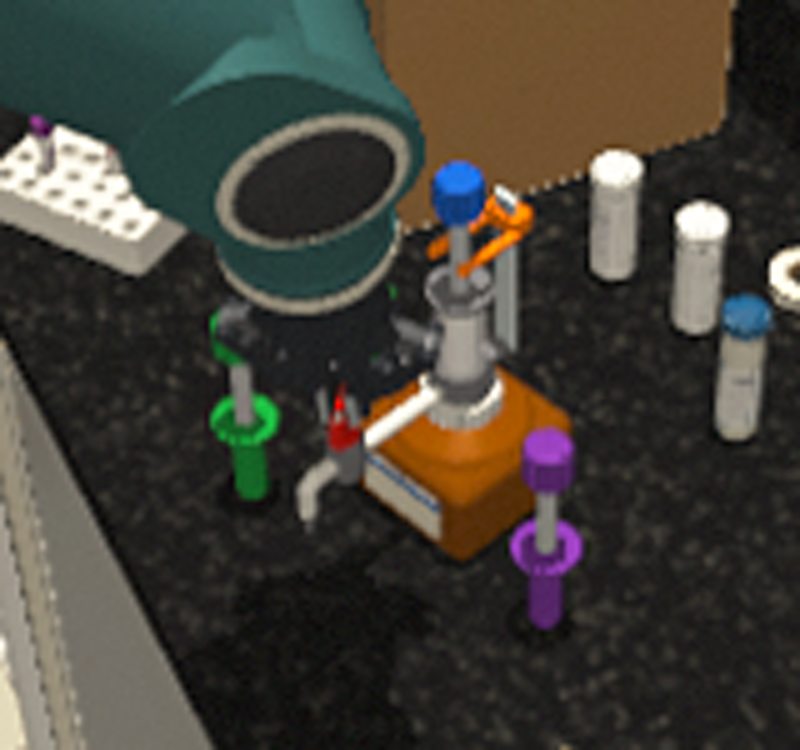

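Call:
play_rows --deltas '[-0.005, 0.004, 0, 0, 0, 0, -1, -0.005, 0.004, 0, 0, -0.006, -0.023, -1, -0.005, 0.004, 0, 0, -0.0125, -0.046, -1, -0.005, 0.004, 0, 0, -0.019, -0.07, -1, -0.005, 0.004, 0, 0, -0.025, -0.092, -1, -0.005, 0.004, 0, 0, -0.025, -0.092, -1]'

```text
time: 6.8
eef_pos: [476.4, -30.5, 135.2]
ee_rot: [[0.999, -0.05, 0.009], [-0.05, -0.964, 0.26], [-0.004, -0.26, -0.966]]
ft_force: [-7.4, -3.4, 1.3]
opening: 0.098
```

Run:
```python
from h import *
o=robot.observe();print(o['ft_force'],o['torque'],o['eef_pos'],o['joints'].round(2))
R=o['ee_rot'];print('bar',np.degrees(np.arctan2(R[1,0],R[0,0]))+90);zt=R.T@np.array([0,0,1.]);print(zt)
save('side','s7',(230,150,390,300),5)
save('wrist','w7')
for a in(.05,.1,.15): print(a,(zt*a/2/np.pi).round(4))
```

```text
[-7.39960518 -3.36166753  1.34776832] [-0.85562832  1.51941036  0.47614642] [476.36959958 -30.52114337 135.22489314] [ 0.85  0.43 -0.82  2.03  0.06  0.82 -0.02]
bar 87.11812302655592
[-0.00426166 -0.2599413  -0.96561501]
0.05 [-0.     -0.0021 -0.0077]
0.1 [-0.0001 -0.0041 -0.0154]
0.15 [-0.0001 -0.0062 -0.0231]
```

View pics/s7.png

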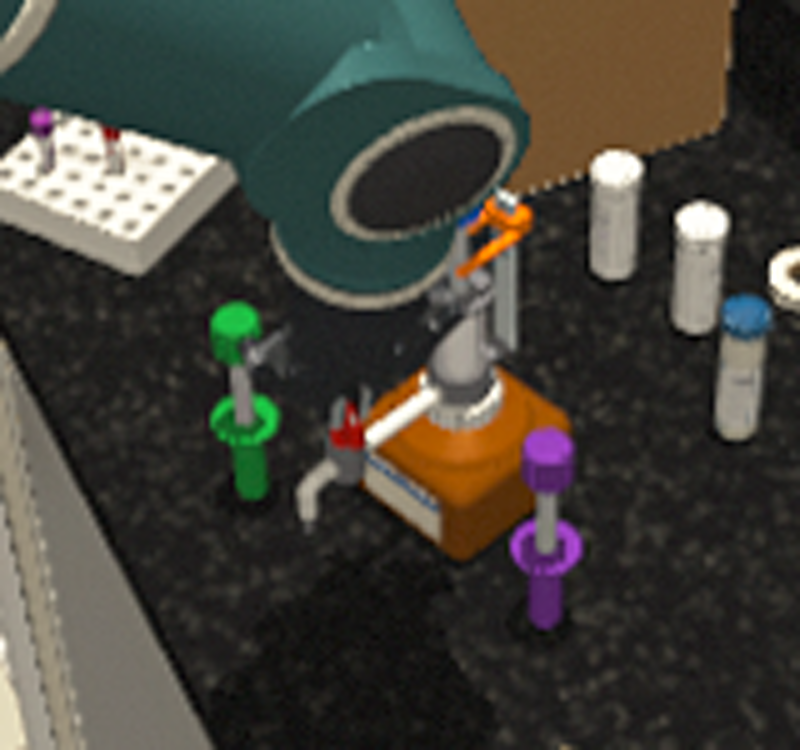

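View pics/w7.png

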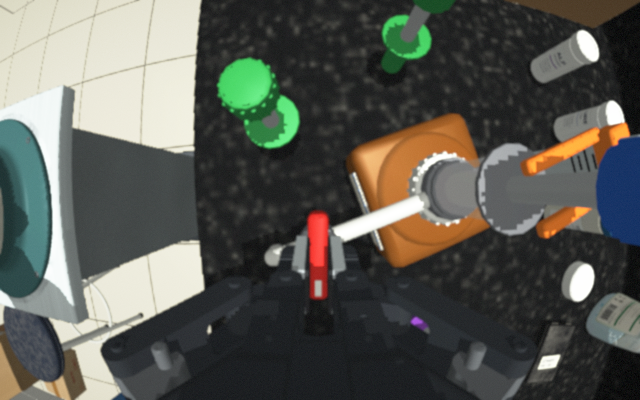

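Call:
play_rows --deltas '[-0.008, 0, 0, 0, -0.0021, -0.0077, -1, -0.008, 0, 0, 0, -0.0041, -0.0154, -1, -0.008, 0, 0, 0, -0.0062, -0.0231, -1, -0.008, 0, 0, 0, -0.0062, -0.0231, -1]'

```text
time: 7.4
eef_pos: [475.7, -30.5, 135.2]
ee_rot: [[0.995, 0.094, -0.029], [0.098, -0.961, 0.259], [-0.004, -0.26, -0.966]]
ft_force: [1.6, 0.7, -6.9]
opening: 0.096
```

Run:
```python
from h import *
o=robot.observe();print(o['ft_force'],o['torque'],o['eef_pos'],o['joints'].round(2))
R=o['ee_rot'];print('bar',np.degrees(np.arctan2(R[1,0],R[0,0]))+90)
save('wrist','w8')
a=cv2.imread('pics/full_w8.png')[80:340,200:500]
cv2.imwrite('pics/w8c.png',cv2.resize(a,None,fx=2.2,fy=2.2,interpolation=cv2.INTER_CUBIC))
```

```text
[ 1.63390323  0.65024324 -6.91141948] [-0.64011042 -0.49858975 -0.02973339] [475.74868536 -30.48858463 135.23631921] [ 0.86  0.46 -0.84  2.    0.1   0.87  0.09]
bar 95.6502925175037
```

View pics/w8c.png

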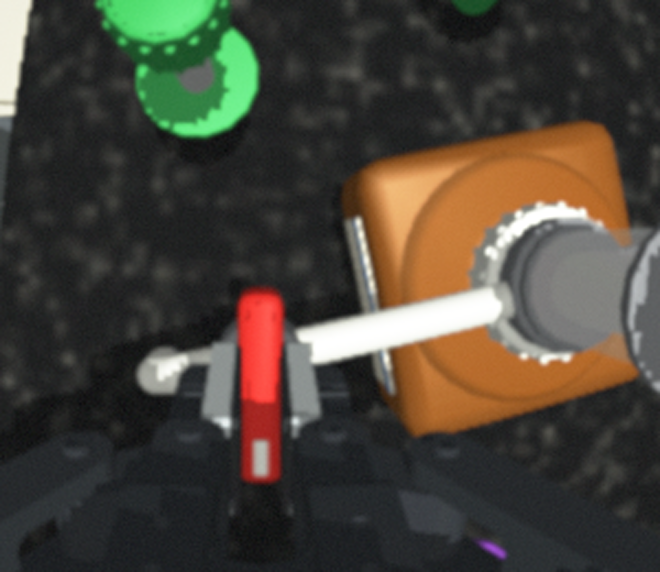

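Call:
play_rows --deltas '[0, 0, 0.003, 0, 0, 0, -1, 0, 0, 0.003, 0, 0, 0, -0.2, 0, 0, 0.003, 0, 0, 0, -0.2, 0, 0, 0, 0, 0, 0, -0.2, 0, 0, -0.3, 0, 0, 0, -0.2, 0, 0, -0.7, 0, 0, 0, -0.2, 0, 0, -0.7, 0, 0, 0, -0.2]'

```text
time: 8.32
eef_pos: [478.9, -49.4, 204.9]
ee_rot: [[0.995, 0.093, -0.025], [0.096, -0.962, 0.257], [-0.0, -0.258, -0.966]]
ft_force: [-0.1, 0.0, -0.9]
opening: 0.4
```

Run:
```python
from h import *
o=robot.observe();print(o['ft_force'],o['torque'],o['eef_pos'],o['joints'].round(2))
save('wrist','w9')
a=cv2.imread('pics/full_w9.png')[80:340,200:500]
cv2.imwrite('pics/w9c.png',cv2.resize(a,None,fx=2.2,fy=2.2,interpolation=cv2.INTER_CUBIC))
```

```text
[-0.0577164   0.00925385 -0.86054582] [-0.31742822 -0.03271628 -0.00650357] [478.94584302 -49.37323764 204.90350314] [ 0.94  0.36 -0.89  1.93  0.03  1.03  0.16]
```

View pics/w9c.png

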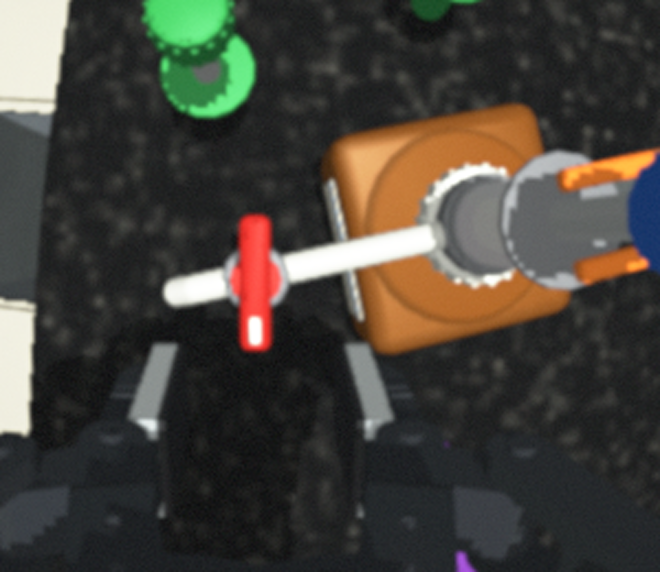

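Run:
```python
from h import *
np.set_printoptions(precision=1,suppress=True)
f=lambda u,v,z:atz('wrist',200+u/2.2,80+v/2.2,z)
A=f(254,220,145);B=f(256,345,145);C=f(425,240,105);D=f(290,268,105);N=f(178,292,105)
ang=lambda a,b:np.degrees(np.arctan2(*(a-b)[1::-1]))
print(A,B,(A+B)/2,ang(A,B));print(C,D,N,ang(C,D),ang(C,N))
# bottle top edges z62
P=[f(*p,62) for p in[(527,103),(325,150),(375,352),(570,300)]]
for p in P:print(p)
print(ang(P[0],P[1]),ang(P[1],P[2]))
save('side','s9',(230,150,390,300),5); save('top','t9',(265,165,385,255),6)
```

```text
[473.   -9.9 145. ] [477.5 -49.4 145. ] [475.3 -29.7 145. ] 96.41746279136093
[538.2 -10.  105. ] [487.7 -25.6 105. ] [446.6 -38.7 105. ] 17.109014853559007 17.36806277312249
[593.4  59.8  62. ]
[500.2  25.9  62. ]
[531.4 -61.1  62. ]
[623.9 -30.   62. ]
19.95099760106057 109.74508823641823
```

View pics/s9.png

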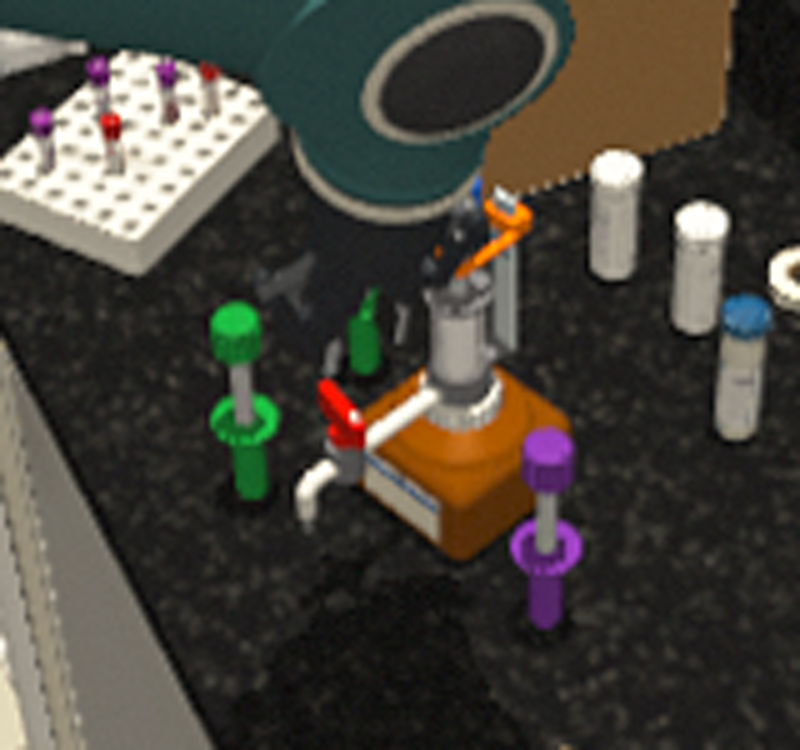

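View pics/t9.png

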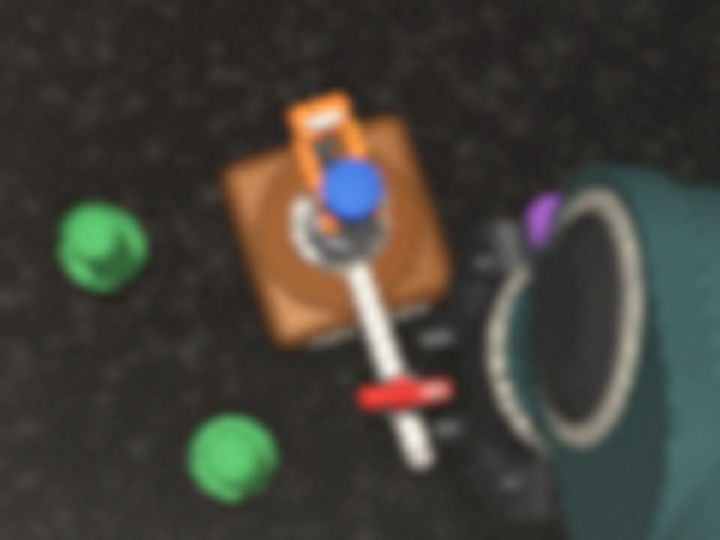

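Call:
play_rows --deltas '[0, -0.13, -0.5, 0, 0, 0, 0.2, 0, -0.25, -0.95, 0, 0, 0, 0.2, 0, -0.26, -1, -0.02, 0, 0, 0.2, 0, -0.26, -1, -0.042, 0, 0, 0.2, 0, -0.26, -1, -0.042, 0, 0, 0.2]'

```text
time: 9.1
eef_pos: [477.6, -47.1, 305.4]
ee_rot: [[0.995, 0.102, -0.004], [0.102, -0.995, -0.003], [-0.004, 0.002, -1.0]]
ft_force: [0.1, 0.8, 0.3]
opening: 0.601
```

Run:
```python
from h import *
o=robot.observe();print(o['ft_force'],o['eef_pos'],o['ee_rot'].round(3),o['joints'].round(2),o['opening'])
save('wrist','w10')
```

```text
[0.07005848 0.79642895 0.33560979] [477.56916767 -47.10198445 305.37456025] [[ 0.995  0.102 -0.004]
 [ 0.102 -0.995 -0.003]
 [-0.004  0.002 -1.   ]] [ 0.88  0.17 -0.93  1.84  0.15  1.21  0.  ] 0.6009005383334066
```

View pics/w10.png

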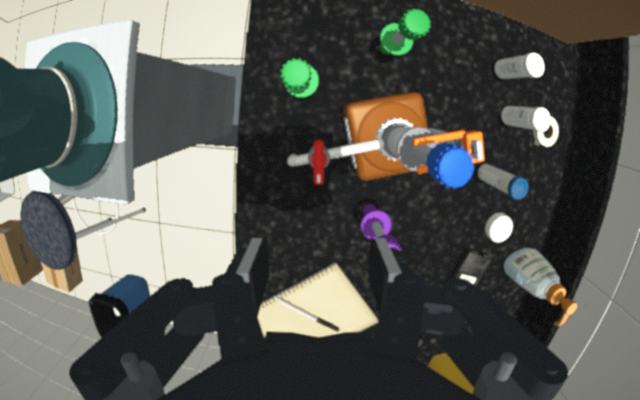

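Call:
play_rows --deltas '[0.45, -0.17, 0, 0, 0, 0, 0.2, 0.9, -0.34, 0, 0, 0, 0, 0.2, 0.92, -0.35, 0, 0, 0, 0, 0.2, 0.92, -0.35, 0, 0, 0, 0, 0.2]'

```text
time: 9.65
eef_pos: [565.1, -4.6, 303.6]
ee_rot: [[0.995, 0.1, -0.007], [0.1, -0.995, 0.001], [-0.007, -0.002, -1.0]]
ft_force: [-0.6, -0.6, 0.1]
opening: 0.597
```

Run:
```python
from h import *
o=robot.observe();print(o['ft_force'],o['eef_pos'],o['ee_rot'].round(3),o['joints'].round(2),o['opening'])
save('wrist','w11',(200,120,440,390),2.2)
save('side','s11',(230,150,390,300),5)
```

```text
[-0.59827036 -0.60647338  0.05280613] [565.14556534  -4.61991249 303.60068483] [[ 0.995  0.1   -0.007]
 [ 0.1   -0.995  0.001]
 [-0.007 -0.002 -1.   ]] [ 0.67  0.38 -0.92  1.65  0.31  1.28 -0.21] 0.5971904395462756
```

View pics/w11.png

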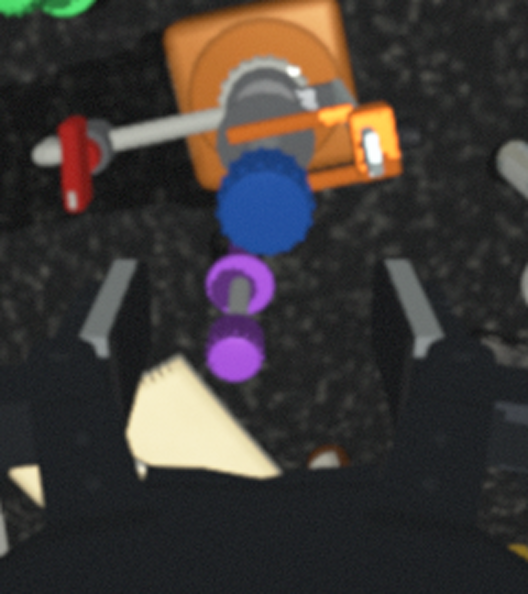

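View pics/s11.png

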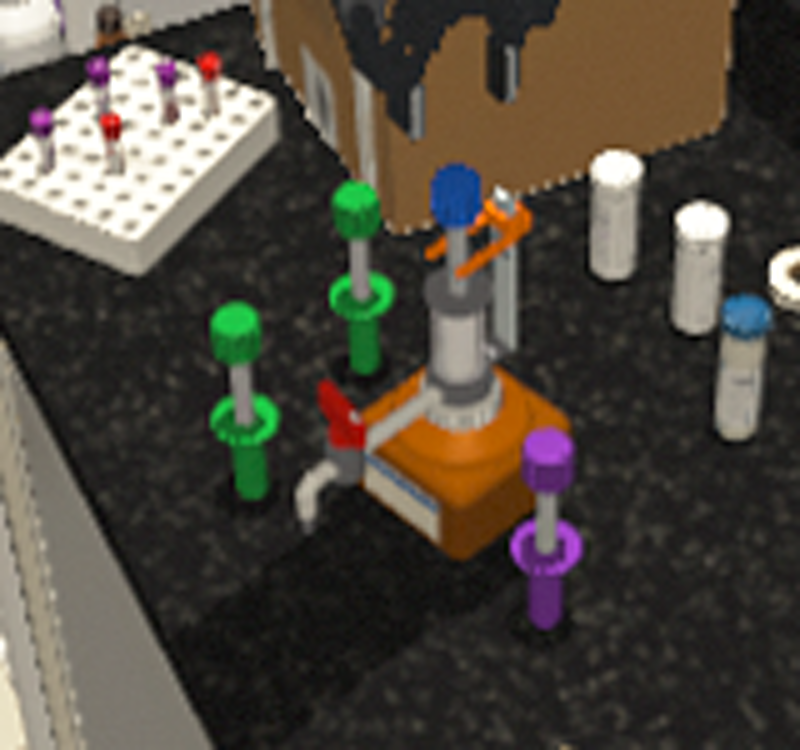

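Run:
```python
from h import *
np.set_printoptions(precision=1,suppress=True)
for u,v in[(217,207),(315,207),(266,207),(266,253)]:
    print(atz('wrist',200+u/2.2,120+v/2.2,259))
a=cv2.imread('pics/full_w11.png')[180:245,280:360]
cv2.imwrite('pics/kn.png',cv2.resize(a,None,fx=8,fy=8,interpolation=cv2.INTER_CUBIC))
print(robot.calibration('wrist')['pose'])
```

```text
[552.2  -1.1 259. ]
[580.9   1.8 259. ]
[566.6   0.4 259. ]
[568.1 -14.3 259. ]
[[  1.    0.1   0.  559. ]
 [  0.1  -1.   -0.3  68. ]
 [ -0.    0.3  -1.  447.3]
 [  0.    0.    0.    1. ]]
```

View pics/kn.png

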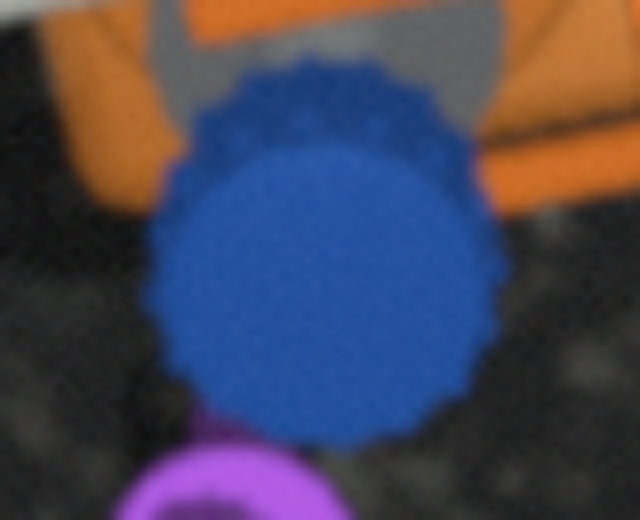

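Call:
play_rows --deltas '[0.014, -0.02, 0.2, 0, 0, 0, 0.2, 0.014, -0.02, 0.4, 0, 0, 0, 0.2, 0.014, -0.02, 0.6, 0, 0, 0, 0.2, 0.014, -0.02, 0.75, 0, 0, 0, 0.2, 0.014, -0.02, 0.76, 0, 0, 0, 0.2]'

```text
time: 10.38
eef_pos: [565.2, -3.0, 227.2]
ee_rot: [[0.995, 0.099, -0.008], [0.099, -0.995, 0.0], [-0.008, -0.001, -1.0]]
ft_force: [-0.6, -0.6, 1.0]
opening: 0.599
```

Run:
```python
from h import *
o=robot.observe();print(o['ft_force'],o['eef_pos'],o['ee_rot'].round(3),o['joints'].round(2),o['opening'])
save('wrist','w12',(200,120,440,390),2.2)
save('side','s12',(280,150,380,260),7)
```

```text
[-0.56205524 -0.630317    1.02046058] [565.24598912  -3.04194579 227.21424277] [[ 0.995  0.099 -0.008]
 [ 0.099 -0.995  0.   ]
 [-0.008 -0.001 -1.   ]] [ 0.63  0.45 -0.89  1.74  0.38  1.14 -0.27] 0.5993660773092577
```

View pics/w12.png

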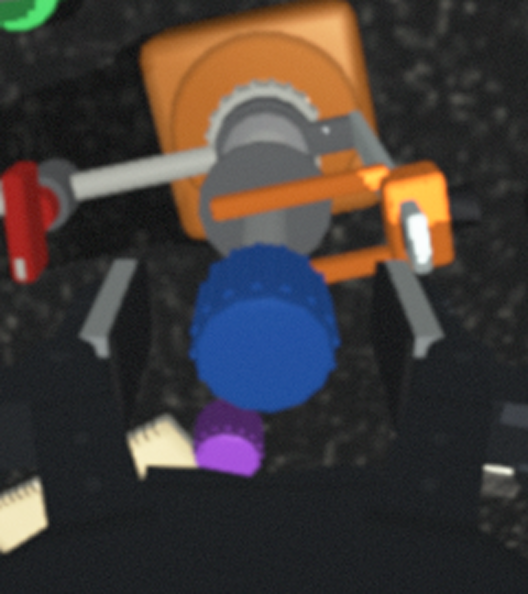

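View pics/s12.png

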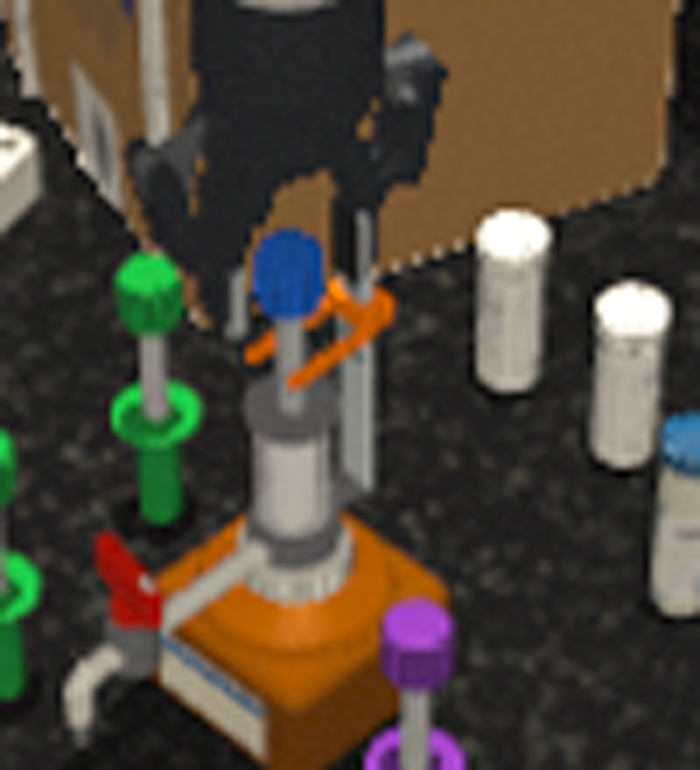

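Call:
play_rows --deltas '[0.011, 0, 0, 0, 0, 0, -0.2, 0.011, 0, 0, 0, 0, 0, -0.2, 0.011, 0, 0, 0, 0, 0, -0.3, 0.011, 0, 0, 0, 0, 0, -0.3]'

```text
time: 10.98
eef_pos: [567.0, -2.8, 228.6]
ee_rot: [[0.995, 0.099, -0.006], [0.099, -0.995, -0.0], [-0.006, -0.0, -1.0]]
ft_force: [0.2, -0.1, 0.3]
opening: 0.352
```

Run:
```python
from h import *
o=robot.observe();print(o['ft_force'],o['eef_pos'],o['opening'])
save('wrist','w13',(200,120,440,390),2.2)
```

```text
[ 0.22478487 -0.08245878  0.33092588] [566.9589139   -2.83588812 228.63884859] 0.35247327823416175
```

View pics/w13.png

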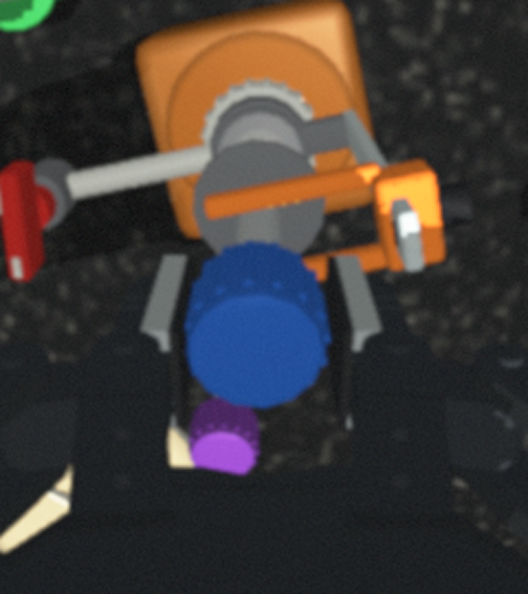

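Call:
play_rows --deltas '[-0.004, 0, 0, 0, 0, 0, -0.34, -0.004, 0, 0, 0, 0, 0, -0.36, -0.004, 0, 0, 0, 0, 0, -0.38]'

```text
time: 11.4
eef_pos: [566.5, -2.8, 228.7]
ee_rot: [[0.995, 0.099, -0.006], [0.099, -0.995, -0.0], [-0.006, -0.0, -1.0]]
ft_force: [-1.4, -0.2, 3.2]
opening: 0.314
```

Call:
play_rows --deltas '[0, 0, -0.01, 0, 0, 0, -0.42, 0, 0, -0.015, 0, 0, 0, -0.5]'

```text
time: 11.65
eef_pos: [566.5, -2.8, 230.1]
ee_rot: [[0.995, 0.099, -0.006], [0.099, -0.995, -0.0], [-0.006, -0.0, -1.0]]
ft_force: [1.1, 0.4, -1.6]
opening: 0.308
```

Now bearing the piston's weight; full close with a small rise.

Call:
play_rows --deltas '[0, 0, -0.02, 0, 0, 0, -0.7, 0, 0, -0.03, 0, 0, 0, -1, 0, 0, -0.04, 0, 0, 0, -1, 0, 0, -0.04, 0, 0, 0, -1]'

```text
time: 12.15
eef_pos: [566.5, -2.8, 234.2]
ee_rot: [[0.995, 0.099, -0.006], [0.099, -0.995, -0.0], [-0.006, -0.0, -1.0]]
ft_force: [-0.4, -0.3, -2.0]
opening: 0.311
```

Run:
```python
from h import *
o=robot.observe();print(o['ft_force'],o['torque'],o['eef_pos'],o['opening'])
save('side','s14',(280,150,380,260),7)
save('wrist','w14',(200,120,440,390),2.2)
```

```text
[-0.380944   -0.34037869 -2.00595799] [-0.01562239  0.01965098  0.01905873] [566.54805292  -2.82576614 234.19127452] 0.3107351908049816
```

View pics/s14.png

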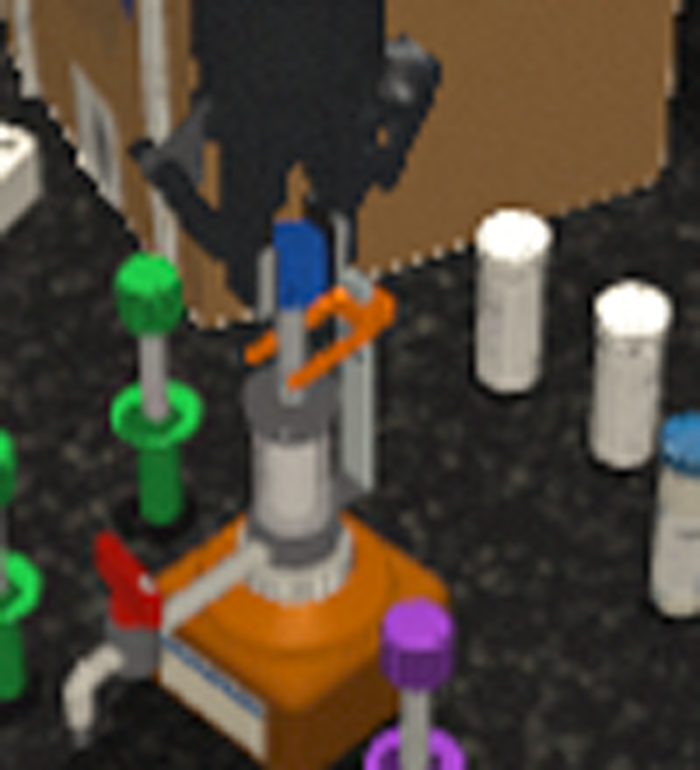

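View pics/w14.png

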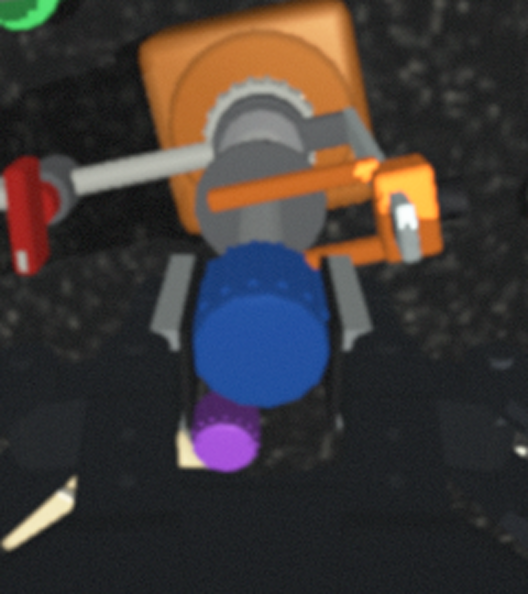

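Run:
```python
from h import *
np.set_printoptions(precision=1,suppress=True)
print(tri(ray('wrist',200+210/2.2,120+203/2.2),ray('side',280+249/7,150+355/7)))
# knob bottom/flange check
th=np.radians(17.3);A=np.array([566.5,-2.8,0])
for h in(172,176):
  for du in(0,): print('flange axis',h,[(p[0]-280)*7 if i==0 else 0 for i,p in enumerate([proj('side',A+[0,0,h])])],(proj('side',A+[0,0,h])[1]-150)*7)
for h in(192,198,204,210,214):
  for y in(12,-12):
    p=A+np.array([np.cos(th)*-20-np.sin(th)*y,np.sin(th)*-20+np.cos(th)*y,h]);q=proj('side',p);print(h,y,((q[0]-280)*7,(q[1]-150)*7))
```

```text
(array([551.7,   5.2, 196.6]), np.float64(0.8028618254100534))
flange axis 172 [np.float64(291.15983449925096)] 398.14302796045786
flange axis 176 [np.float64(291.03626156177717)] 391.2406782575657
192 12 (np.float64(236.04592527154938), np.float64(372.45581049994604))
192 -12 (np.float64(275.88452316176193), np.float64(400.5266698058549))
198 12 (np.float64(235.69782752392058), np.float64(361.88858971773817))
198 -12 (np.float64(275.6500992949133), np.float64(389.9435010388977))
204 12 (np.float64(235.347699609301), np.float64(351.25973905438514))
204 -12 (np.float64(275.4142954679844), np.float64(379.29803336606125))
210 12 (np.float64(234.99552371531502), np.float64(340.5687177786872))
210 -12 (np.float64(275.17709946009177), np.float64(368.5897150701494))
214 12 (np.float64(234.7595931289295), np.float64(333.40656113563097))
214 -12 (np.float64(275.0181892538389), np.float64(361.41564378561645))
```

Call:
play_rows --deltas '[0, 0, -0.03, 0, 0, 0, -1, 0, 0, -0.06, 0, 0, 0, -1, 0, 0, -0.09, 0, 0, 0, -1, 0, 0, -0.11, 0, 0, 0, -1, 0, 0, -0.11, 0, 0, 0, -1]'

```text
time: 12.88
eef_pos: [566.6, -2.9, 245.3]
ee_rot: [[0.995, 0.099, -0.006], [0.099, -0.995, -0.0], [-0.006, -0.0, -1.0]]
ft_force: [0.0, -0.9, -1.3]
opening: 0.309
```

Run:
```python
from h import *
o=robot.observe();print(o['ft_force'],o['torque'],o['eef_pos'],o['opening'])
save('side','s15',(290,170,350,230),12)
```

```text
[ 0.00758215 -0.85406343 -1.29575584] [ 0.00687552 -0.03467388  0.01538122] [566.60571537  -2.86929978 245.26444589] 0.30894157185365884
```

View pics/s15.png

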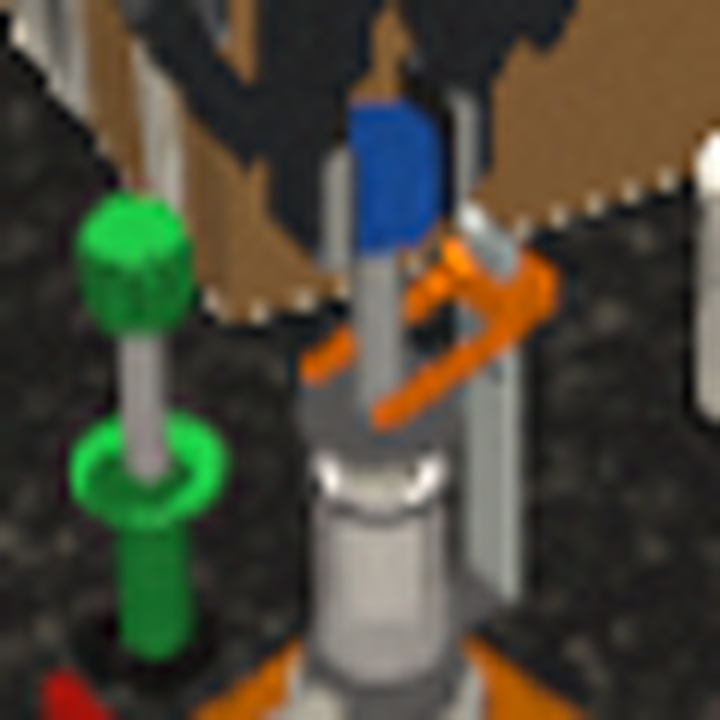

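Call:
play_rows --deltas '[0, 0, -0.01, 0, 0, 0, -1, 0, 0, -0.02, 0, 0, 0, -1, 0, 0, -0.03, 0, 0, 0, -1]'

```text
time: 13.3
eef_pos: [566.6, -2.9, 248.2]
ee_rot: [[0.995, 0.099, -0.006], [0.099, -0.995, -0.0], [-0.006, -0.0, -1.0]]
ft_force: [0.0, 1.3, -2.0]
opening: 0.311
```

Call:
play_rows --deltas '[0, 0, -0.01, 0, 0, 0, -1, 0, 0, -0.015, 0, 0, 0, -1]'

```text
time: 13.55
eef_pos: [566.6, -2.9, 249.8]
ee_rot: [[0.995, 0.099, -0.006], [0.099, -0.995, -0.0], [-0.006, -0.0, -1.0]]
ft_force: [0.5, -0.3, -1.4]
opening: 0.31
```

Run:
```python
from h import *
o=robot.observe();print(o['ft_force'],o['torque'],o['eef_pos'],o['opening'])
save('side','s16',(290,170,350,230),12)
save('wrist','w16',(240,150,400,300),4)
```

```text
[ 0.54778007 -0.30177609 -1.37920835] [ 0.02336751 -0.02555439 -0.05059489] [566.62176953  -2.88801883 249.77825411] 0.30959891937865924
```

View pics/s16.png

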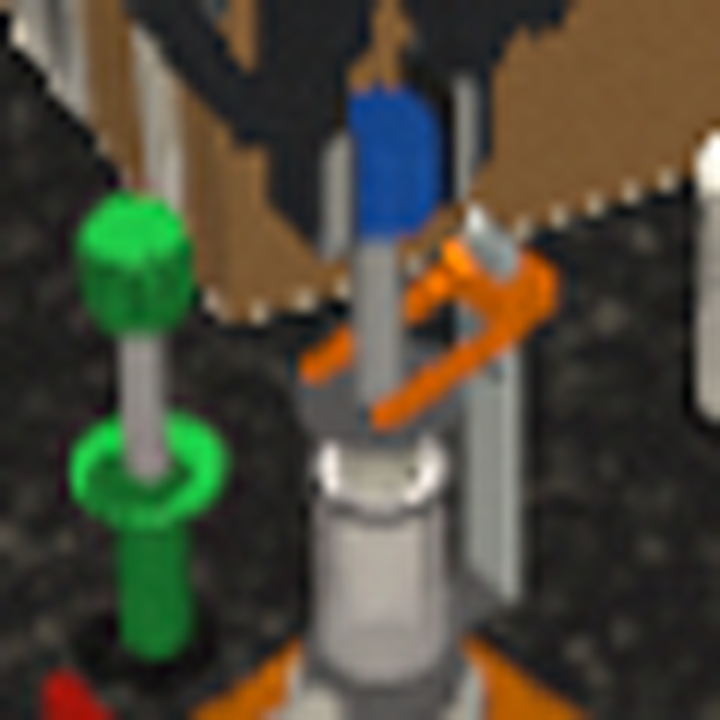

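View pics/w16.png

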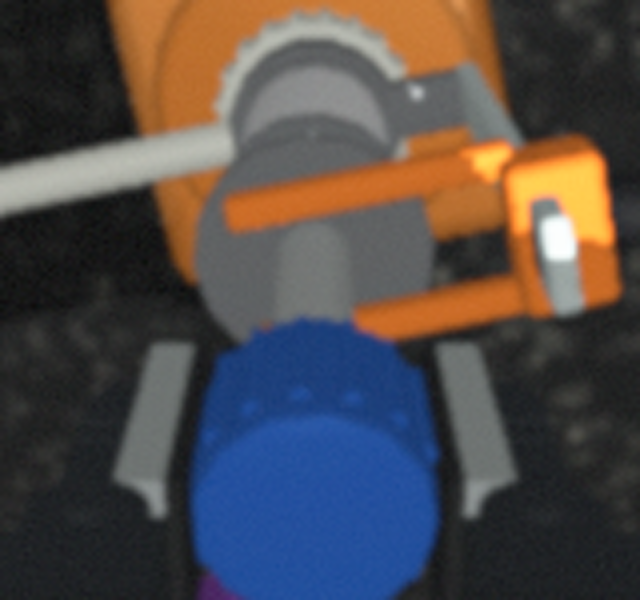

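Call:
play_rows --deltas '[0, 0, -0.007, 0, 0, 0, -1, 0, 0, -0.014, 0, 0, 0, -1]'

```text
time: 13.9
eef_pos: [566.6, -2.9, 251.2]
ee_rot: [[0.995, 0.099, -0.006], [0.099, -0.995, -0.0], [-0.006, -0.0, -1.0]]
ft_force: [0.5, 0.3, -0.9]
opening: 0.308
```

Call:
play_rows --deltas '[0, 0, -0.005, 0, 0, 0, -1, 0, 0, -0.01, 0, 0, 0, -1]'

```text
time: 14.15
eef_pos: [566.6, -2.8, 252.2]
ee_rot: [[0.995, 0.099, -0.006], [0.099, -0.995, -0.0], [-0.006, -0.0, -1.0]]
ft_force: [-0.2, -0.2, -4.5]
opening: 0.311
```

Call:
play_rows --deltas '[0, 0, 0, 0, 0, 0, -1, 0, 0, 0, 0, 0, 0, -1]'

```text
time: 14.4
eef_pos: [566.6, -2.9, 252.2]
ee_rot: [[0.995, 0.099, -0.006], [0.099, -0.995, -0.0], [-0.006, -0.0, -1.0]]
ft_force: [-0.2, -0.0, -2.3]
opening: 0.307
```

Call:
play_rows --deltas '[0, 0, -0.003, 0, 0, 0, -1, 0, 0, -0.003, 0, 0, 0, -1]'

```text
time: 14.65
eef_pos: [566.5, -2.9, 252.3]
ee_rot: [[0.995, 0.099, -0.006], [0.099, -0.995, -0.0], [-0.006, -0.0, -1.0]]
ft_force: [2.2, -0.9, -7.5]
opening: 0.31
```

Run:
```python
from h import *
o=robot.observe();print(o['ft_force'],o['torque'],o['eef_pos'],o['opening'])
save('side','s17',(290,170,350,230),12)
save('wrist','w17',(200,120,440,390),2.2)
```

```text
[ 2.15485662 -0.94504173 -7.46351955] [ 0.06006248 -0.37628293 -0.00538294] [566.5155803   -2.91143399 252.27880006] 0.310446625857768
```

View pics/s17.png

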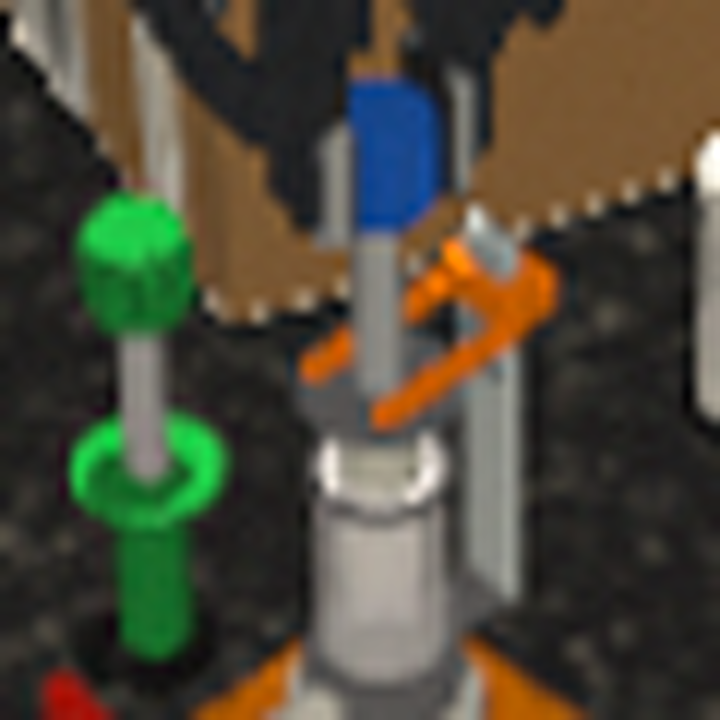

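View pics/w17.png

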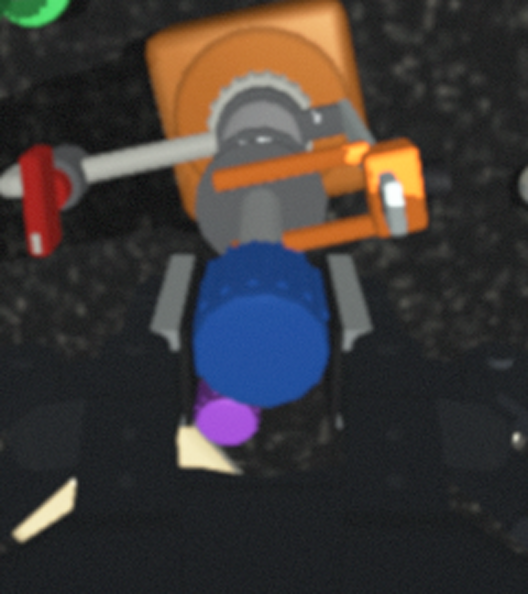

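Call:
play_rows --deltas '[0, 0, 0.008, 0, 0, 0, -1, 0, 0, 0.008, 0, 0, 0, -1, 0, 0, 0.008, 0, 0, 0, -1, 0, 0, 0.008, 0, 0, 0, -1, 0, 0, 0.008, 0, 0, 0, -1]'

```text
time: 15.38
eef_pos: [566.5, -2.9, 251.5]
ee_rot: [[0.995, 0.099, -0.006], [0.099, -0.995, -0.0], [-0.006, -0.0, -1.0]]
ft_force: [0.1, -0.6, -1.3]
opening: 0.308
```

Run:
```python
from h import *
for i in range(3):
    o=robot.observe();print(o['ft_force'],o['eef_pos'],o['opening'],o['qd'].round(4))
    if i<2: save('side','s18',(230,150,390,300),5)
```

```text
[ 0.0826361  -0.63685345 -1.29695044] [566.5183455   -2.86175673 251.51486676] 0.30847303141853627 [ 0.0013  0.     -0.0018 -0.0021 -0.0007  0.0002  0.0008]
[ 0.27674309  0.24135246 -1.5950365 ] [566.49947766  -2.87877845 251.49182706] 0.3138933542135414 [ 0.0016 -0.0006 -0.0007  0.0009  0.0007 -0.      0.0023]
[ 0.68784578  0.54070962 -2.16054521] [566.52151643  -2.90570325 251.48955716] 0.3079837791737303 [ 0.0006  0.0008  0.0004 -0.0009  0.0013  0.0022  0.0011]
```

View pics/s18.png

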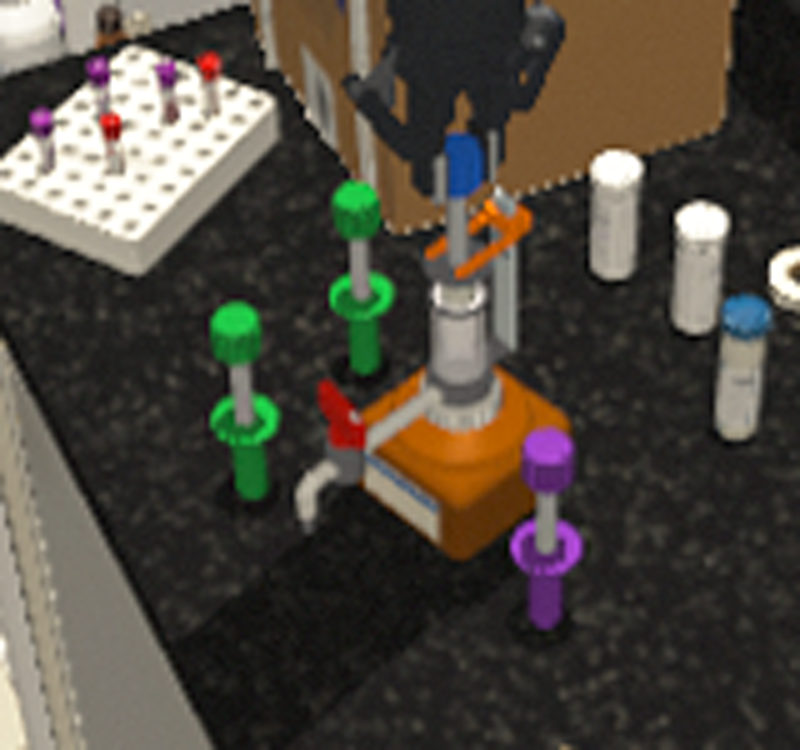

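```bash
python3 -c "
from workcell import robot
print(robot.sign_off())"
```

```text
the job is handed in; nothing more can be done
None
```

The dispenser is ready for its priming stroke, and I handed the job in at about 15.5 s of the 48 s allowed.

- **Valve:** I gripped the red lever, turned it across the spout and let go. In the wrist picture it sits about 79° (1.38 rad) from the spout, give or take about 3°. That is at or just short of its end stop and clear of the 1.25 rad limit.
- **Piston:** I then took it by the blue knob and drew it up about 22 mm. The force on the tool jumped from about 2 N to 7.5 N, which showed the flange had met the stop. I backed off about 0.8 mm and am still holding the knob.
- **Last checks:** the force was steady at about 1–2 N, just the piston's weight, with no side load or sign of binding. The opening read 0.31, so the knob is gripped, and the arm was at rest.
- **Bottle and other things:** the bottle stands upright, having shifted about 2–3 mm while the lever turned. Everything visible in the last side picture is standing where it was. That picture does not show the log book or the small brown bottle; neither was approached.

**What disagreed or went less smoothly:**
- The top and wrist cameras differed by about 3 mm in y. I used the wrist view for x, where the jaws close.
- Closing on the lever loaded it with up to about 15 N downward and about 7 N sideways until I eased the pose.

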